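Zero the carving-hammer air dial and open it four clicks

TASK

Set the air feed for the carving hammer: with a fingertip, push the fin of the click-stop dial clockwise (seen from above) until the dial is home on its stop, then push it back anticlockwise exactly four clicks and leave it resting in the fourth click. Only push: do not pinch the fin or force the dial, and leave everything else on the bench where it is.

Things in the scene. Friction and masses are not known exactly. Their poses are not given: they have to be found in the camera images.
- dial (a joint): Turn of the dial about its upright axis, rad. 0 is home on the stop (fully clockwise from above); grows anticlockwise. Click stops every 20 deg (0.349 rad); the fourth is 1.396, the last 2.79. Starts one to six clicks open. A spring ball snaps it to the nearer click, so past half-way (10 deg) it jumps on to the next; pushing the fin 35 mm from the axis takes about 4 to 8 N per click.
- dial_center (a point): On the dial's axis at the flat top of its disc, 60 mm above the bench; z up, x along the fin outwards, turning with the dial. Grey disc of 44 mm radius, 13 mm thick; black hub of 13 mm radius, 16 mm high; one upright radial fin from hub to 42 mm from the axis, 15 mm thick, 27 to 30 mm above the disc. Marks on the unit round the disc show the clicks; the longest and thickest is home.
- fin_tip (a point): Outer upper end of the fin, 43 mm from the dial's axis and 89 mm above the bench.
- face_a (a point): Middle of the fin's cheek on the anticlockwise side, a flat 34 x 27 mm face, 26 mm from the dial's axis, 7.5 mm off the fin's mid-plane, 73.5 mm above the bench; axes as dial_center. Pushing on it turns the dial clockwise, towards home. Pressing both cheeks at once is pinching.
- face_b (a point): Middle of the fin's cheek on the clockwise side, the mirror image of face_a. Pushing on it turns the dial anticlockwise, opening it.
- air_unit: Air-feed unit bolted to the bench: 140 x 120 mm foot, aluminium block 116 x 104 mm with its top 45 mm above the bench, dial on top over its origin (centre of the underside). z up; a brass pipe stub and a gauge point out on its +x side. The home mark lies 140 deg anticlockwise of its x axis.
- point_a: Bystander: steel point, 180 mm long, 14 mm thick, lying along its x axis beside the unit; origin at the middle of its underside.
- point_b: Bystander: steel point, 150 mm long, 14 mm thick, lying along its x axis on the other side of the unit; origin at the middle of its underside.
- rub_block: Bystander: grey abrasive block, 140 x 45 x 25 mm, long along its x axis, behind the unit; origin at the centre of its underside.
- mallet: Bystander: round lignum vitae mallet lying on its side, 250 mm long along x with the handle to -x, head 92 mm across; origin on the bench under the joint of head and handle.
- granite: Bystander: rough pink granite chunk about 120 x 100 x 90 mm; origin at the centre of its underside.
- try_square: Bystander: try square lying flat, red stock 20 x 115 x 18 mm along y with origin under its centre, steel blade 150 mm along +x.
- bin_rim (a point): Bystander: middle of the near rim (towards the bench's middle) of the galvanised tilting bin, 215 x 160 x 120 mm, at the bench's left edge; it tips on a stiff hinge.
Things that resemble listed ones, but are neither listed nor needed, are in the scene too. Leave any blue or turquoise look-alike of the air_unit alone.

How it is judged:
By the outcome, as a careful person would: the job done as asked, in the order asked, and still so for the second after the job is handed in, with the robot touching nothing.
It also fails if it takes over 69 s, if anything falls off the work surface, if the arm or the gripper's body presses on something with over 40 N, if the wrist force passes 120 N, or if a joint passes its speed limit or range.

ROBOT

A 6-joint arm with a two-finger parallel gripper is mounted at the origin on the work surface. World frame = base frame: x ahead of the robot, y to its left, z up, the work surface at z = 0. Lengths are in mm, angles in degrees, forces in N, time in s.
With the tool pointing down it reaches from about 350 to 925 mm from the base axis. Payload 6.4 kg.
Tool frame: the origin (TCP) lies on the centre line of the jaws, within the pads' length; the fingertips stand 8 mm ahead of it and the grasp point (between the pads) lies 11 mm behind it (robot.nose_length is the distance from the TCP to the fingertips, in mm); z points along the fingers, y is the direction in which the jaws open and shut (so a half turn about z gives the same grasp; the last joint's range is limited). The gripper opens to 85 mm and grips with 20 to 120 N. Pads are 22 mm wide; open, the fingers measure 114 mm over their backs; the gripper's body (76 mm by 85 mm) begins 54 mm behind the grasp point. The pads swing forward as they close: fully open they stand 13 mm farther back than shut.
Start: joints at [58.149, 14.043, 89.255, -0, 76.702, -9.975], TCP at [242.183, 603.209, 239.29] pointing down, gripper open.
Joint ranges: [-179.41, 179.41], [-58.25, 129.5], [7.25, 145.43], [-54.29, 234.29], [11.92, 165.04], [-157.13, 157.13]. Speed limits (degrees/s): [147.25, 147.25, 180, 180, 180, 180].

INTERFACE

Orientations are given as a 3x3 rotation matrix whose columns are the frame's x, y, z axes.
In Python, from station import robot, optics gives the robot as it stands. The module is installed in compiled form; this text tells all that it offers. Calls block until the motion is done:
- robot.reach(position, orientation): joint-space move of the TCP to a pose.
- robot.line_to(position, frame=None, velocity=150, force_limit=None): straight line of the TCP; frame=None keeps the orientation; velocity is the mean speed in mm/s. With force_limit (N) it stops when the force on the tool has changed by that much, and returns True; else False.
- robot.movej(angles): joint-space move.
- robot.grip(opening, f_grip=None): finger opening in mm; f_grip is the grip in N (None keeps the last); returns when the fingers have stopped.
- robot.dwell(seconds).
- robot.ik(position, orientation): joint angles nearest the present ones, or None.
- robot.state(): the state.
- optics.snapshot(name): name is "scene" or "side" or "wrist"; returns the picture (400x640x3 uint8, red, green, blue); there is no depth.
- optics.camera_params(name): a dict with "K" (3x3 intrinsics, pixels), "k1" (the pictures are not rectified: a ray, as slopes to the right and down, at radius r is drawn at 1 + k1 r^2 times it, then the intrinsics apply), "R" (3x3) and "t" (3): a world point X has camera coordinates R X + t; the wrist camera has in their place "mount" (4x4, takes a point from camera to tool coordinates, whose origin is the TCP and whose axes are the flange's). Camera axes: x right, y down, z forward; pixel columns grow to the right and rows downward; lengths in mm; the calibration is good to about 2 mm. A picture is of the moment at which its call begins: read the wrist's pose just before it. camera_params takes no time and is no camera call.
A pose or a line that the arm cannot do raises robot.IKError and nothing moves.
- robot.job_done(): hands the job in, once; it reports no verdict.
The state is a dict: "clock": time; "joint_pos": joint angles; "joint_vel": joint speeds; "joint_efforts": joint torques, N m; "tool_pos": TCP position; "tcp_rot": TCP orientation; "ft_force": force on the tool from outside, world axes, zero at the start; "ft_torque": the same for the moment, N m; "grip_width": finger opening in mm.
Only numpy, scipy, OpenCV 4.12 (cv2) and the standard library are available. Lean on these libraries where they do the work, as an engineer would, in place of code of your own. Each camera call takes 0.05 s, during which the arm holds its last target. There are 200 camera calls.

## Working session

There is one attempt and no reset: what is moved stays moved. The work goes in short steps, each a Python script; the robot and the scene stay as the last script left them, time stands still between calls to the robot, and variables do not carry over. Pictures are saved under pics/ and viewed, about 8 in all and at most 12, crops included, and the job is handed in when it is done.

```bash
mkdir -p pics; python3 - <<'E'
from station import robot, optics
import cv2
for n in ("scene","side"):
    cv2.imwrite(f"pics/{n}0.png",cv2.resize(optics.snapshot(n)[:,:,::-1],None,fx=1.25,fy=1.25))
    p=optics.camera_params(n);print(n,p)
print(optics.camera_params("wrist"));print(robot.state())
E
```

```text
scene {'K': array([[365.41243463,   0.        , 319.54438099],
       [  0.        , 365.41243463, 197.8540695 ],
       [  0.        ,   0.        ,   1.        ]]), 'k1': -0.028181335510778897, 'R': array([[ 0.25963352,  0.96569764, -0.00430249],
       [ 0.69468557, -0.18986144, -0.69380443],
       [-0.67082218,  0.17714601, -0.72015061]]), 't': array([-109.38265949, -245.9625956 , 1504.36847747])}
side {'K': array([[464.81543015,   0.        , 317.52721392],
       [  0.        , 464.81543015, 200.33977984],
       [  0.        ,   0.        ,   1.        ]]), 'k1': -0.05459960504107563, 'R': array([[ 0.98414521, -0.17731319, -0.00427122],
       [-0.10849061, -0.58275751, -0.80537163],
       [ 0.14031393,  0.79306602, -0.59275483]]), 't': array([-437.03493845,  112.85496311, 1238.05501774])}
{'K': array([[303.40689041,   0.        , 316.66532077],
       [  0.        , 303.40689041, 196.87125727],
       [  0.        ,   0.        ,   1.        ]]), 'k1': -0.004812632973375272, 'mount': array([[ 1.37305089e-05, -9.51432113e-01, -3.07858628e-01,
         7.80874659e+01],
      
[... 348 characters left out ...]
e-03,
        7.67008873e+01, -9.97464171e+00]), 'joint_vel': array([ 0.04333423, -0.03088534, -0.1687718 ,  0.02695253, -0.0264183 ,
       -0.06674305]), 'joint_efforts': array([-4.42428964e-04, -4.30672717e+01, -3.27129257e+01, -2.14749571e-04,
        2.83722948e-03, -6.07995318e-06]), 'tool_pos': array([241.90402433, 602.7853292 , 238.29153781]), 'tcp_rot': array([[-9.27995054e-01,  3.72591349e-01, -9.31450554e-04],
       [ 3.72592373e-01,  9.27993969e-01, -1.45462786e-03],
       [ 3.22398742e-04, -1.69693883e-03, -9.99998508e-01]]), 'ft_force': array([-0.47327368, -0.2431329 , -0.02111613]), 'ft_torque': array([-0.01695159, -0.02702736,  0.00190324]), 'grip_width': 85.37985053846742}
```

View pics/scene0.png

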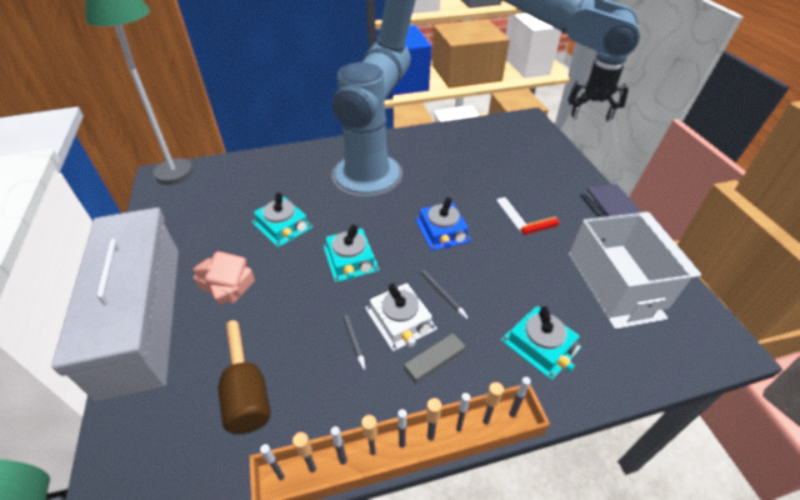

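View pics/side0.png

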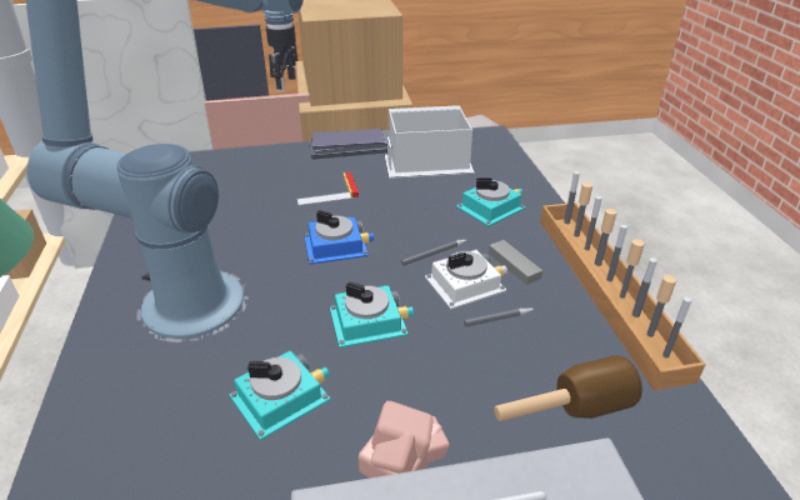

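The real unit is the white/aluminium one: disc centre at about (401,305) in the scene picture and (467,265) in the side picture. The blue and turquoise look-alikes stay untouched. Next I go above it.

```bash
cat > h.py <<'E'
from station import robot, optics
import numpy as np, cv2
def ray(name,uv,pose=None):
    p=optics.camera_params(name); K=p["K"]
    d=np.array([p["k1"],0,0,0,0.])
    x,y=cv2.undistortPoints(np.array([[uv]],float),K,d)[0,0]
    v=np.array([x,y,1.])
    if name=="wrist":
        pos,R=pose; M=p["mount"]
        return pos+R@M[:3,3], R@M[:3,:3]@v
    return -p["R"].T@p["t"], p["R"].T@v
def onplane(name,uv,z,pose=None):
    o,d=ray(name,uv,pose); return o+d*(z-o[2])/d[2]
def down(yaw):  # tool x axis at yaw (deg), z down
    c,s=np.cos(np.radians(yaw)),np.sin(np.radians(yaw))
    return np.array([[c,s,0],[s,-c,0],[0,0,-1.]])
def proj(pose,X):
    p=optics.camera_params("wrist");M=p["mount"]
    pos,R=pose
    Xc=(np.atleast_2d(X)-pos)@R; Xc=(Xc-M[:3,3])@M[:3,:3]
    return cv2.projectPoints(Xc,np.zeros(3),np.zeros(3),p["K"],np.array([p["k1"],0,0,0,0.]))[0][:,0]
def look(fn):
    s=robot.state(); pose=(s["tool_pos"],s["tcp_rot"])
    im=optics.snapshot("wrist"); cv2.imwrite(fn,im[:,:,::-1]); np.savez(fn[:-3]+"npz",pos=pose[0],R=pose[1]); return im,pose,s
E
python3 - <<'E'
from h import *
a=onplane("scene",(401/1.25,305/1.25),60);b=onplane("side",(467/1.25,265/1.25),60);print(a,b)
c=(a+b)/2
best=None
for yaw in (180,170,190,160,200):
    q=robot.ik([c[0],c[1],260],down(yaw)); print(yaw,q)
robot.grip(0)
c[2]=220
robot.reach(c,down(180)); 
im,pose,s=look("pics/w1.png"); print(pose,s["clock"],s["grip_width"])
E
```

```text
[594.24914748 -42.47644157  60.        ] [587.48442778 -52.20751     60.        ]
180 [-1.55312951e+01  5.48087934e+00  9.67481167e+01 -2.54444375e-14
  7.77710039e+01 -1.05531295e+02]
170 [-1.55312951e+01  5.48087934e+00  9.67481167e+01 -2.54444375e-14
  7.77710039e+01 -9.55312951e+01]
190 [-1.55312951e+01  5.48087934e+00  9.67481167e+01 -2.54444375e-14
  7.77710039e+01 -1.15531295e+02]
160 [-1.55312951e+01  5.48087934e+00  9.67481167e+01 -2.54444375e-14
  7.77710039e+01 -8.55312951e+01]
200 [-1.55312951e+01  5.48087934e+00  9.67481167e+01 -2.54444375e-14
  7.77710039e+01 -1.25531295e+02]
(array([590.91925395, -46.6633076 , 220.01806566]), array([[-9.99999538e-01, -9.61127317e-04,  1.93229755e-05],
       [-9.61125228e-04,  9.99999532e-01,  1.07830096e-04],
       [-1.94266049e-05,  1.07811474e-04, -9.99999994e-01]])) 3.475 -0.05396936654911866
```

View pics/w1.png

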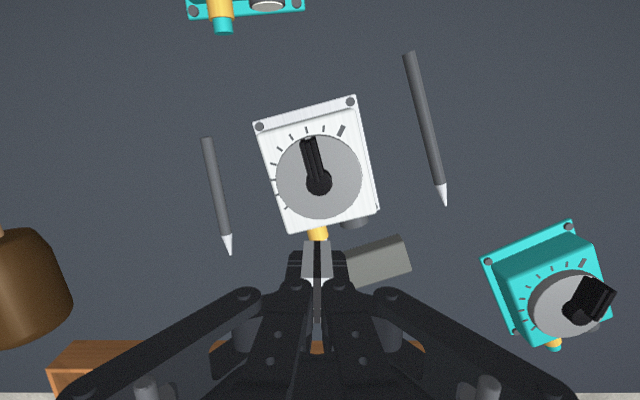

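The white unit's disc is centred at about (319,177). The long, thick home mark is at (341,131), and the other marks run anticlockwise from it. The fin points from (319,180) up to (308,140). Now I turn these into angles.

```bash
python3 - <<'E'
from h import *
d=np.load("pics/w1.npz");pose=(d["pos"],d["R"])
c=onplane("wrist",(319,177),60,pose);print("c",c)
ang=lambda p:np.degrees(np.arctan2(p[1]-c[1],p[0]-c[0]))
for uv in [(341,131),(323,130),(306,133),(290,141),(279,151)]:
    p=onplane("wrist",uv,45.5,pose);print(uv,p,ang(p),np.hypot(*(p-c)[:2]))
p=onplane("wrist",(307,139),89,pose);print("fin",p,ang(p),np.hypot(*(p-c)[:2]))
im=cv2.imread("pics/w1.png")[90:240,240:400]
cv2.imwrite("pics/w1c.png",cv2.resize(im,None,fx=4.5,fy=4,interpolation=cv2.INTER_CUBIC)) if 0 else cv2.imwrite("pics/w1c.png",cv2.resize(im,None,fx=4,fy=4,interpolation=cv2.INTER_CUBIC))
E
```

```text
c [587.33047946 -44.63318239  60.        ]
(341, 131) [543.52349726 -22.6297402   45.5       ] 153.3304623333197 49.022476048253715
(323, 130) [542.55978188 -40.67475978  45.5       ] 174.94730508965168 44.94534982933029
(306, 133) [545.53304963 -57.72227807  45.5       ] -162.61176497444953 43.79896764302598
(290, 141) [553.51822637 -73.99519835  45.5       ] -139.02947743648255 44.78165294209255
(279, 151) [563.67259394 -85.50638655  45.5       ] -120.06275720169597 47.226204223002014
fin [546.0566995  -55.39531903  89.        ] -165.38554221874617 42.65382160465346
```

View pics/w1c.png

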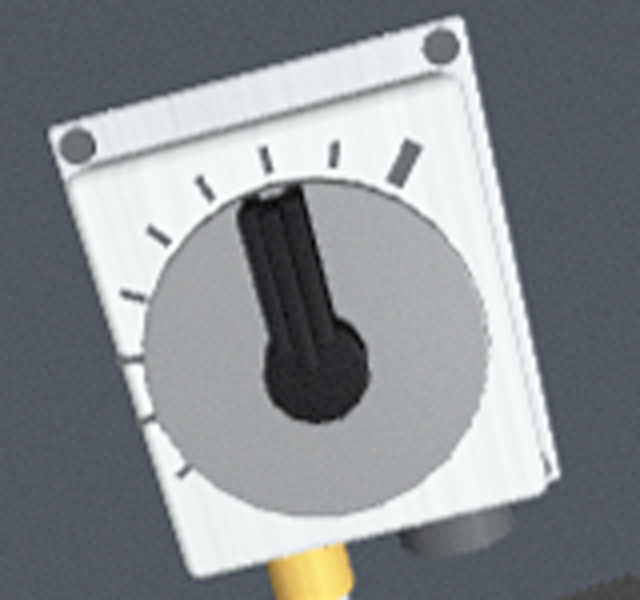

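```bash
python3 - <<'E'
from h import *
from scipy.optimize import least_squares
d=np.load("pics/w1.npz");pose=(d["pos"],d["R"])
cr=[(404,163),(335,154),(265,159),(206,187),(159,236),(133,295),(131,358),(146,419),(186,469)]
P=np.array([onplane("wrist",(240+u/4-.4,90+v/4-.4),45.5,pose)[:2] for u,v in cr])
k=np.radians(20)*np.arange(9)
def f(x):
    r=np.r_[x[3]+1.5,[x[3]]*8]
    return (np.c_[x[0]+r*np.cos(x[2]+k),x[1]+r*np.sin(x[2]+k)]-P).ravel()
s=least_squares(f,[587,-45,2.68,50]);print(s.x,np.degrees(s.x[2]),np.abs(s.fun).max())
c=onplane("wrist",(240+317/4-.4,90+348/4-.4),60,pose);print("disc",c)
ft=onplane("wrist",(240+272/4-.4,90+198/4-.4),88,pose)
hub=onplane("wrist",(240+317/4-.4,90+375/4-.4),76,pose);print("hub",hub,"fin",ft)
for cc in (c[:2],s.x[:2]): print(np.degrees(np.arctan2(*(ft[:2]-cc)[::-1]))%360-np.degrees(s.x[2]),np.hypot(*(ft[:2]-cc)))
E
```

```text
[589.48610648 -44.89873139   2.70031364  49.34286416] 154.71657468028184 0.6292411713246793
disc [586.91875801 -44.78461935  60.        ]
hub [589.51521536 -44.88286053  76.        ] fin [546.26760095 -54.90478809  88.        ]
39.26311696576951 41.89193699729324
38.31901259940503 44.361699595501825
```

Centre is about (588.5, −45), the home mark lies at 154.7° in the world, and the dial is two clicks open. Next I come down on the anticlockwise side with shut fingers, feel for the cheek, and push home in small arc steps while watching the force.

```bash
cat >> h.py <<'E'
C=np.array([588.5,-44.9]); HOME=154.7; RAD=33
def pose(theta,off,z):   # off: tangential offset (+ = anticlockwise side) of tool from fin mid-plane
    a=np.radians(HOME+theta); er=np.array([np.cos(a),np.sin(a)]); et=np.array([-er[1],er[0]])
    return np.r_[C+RAD*er+off*et,z], down(HOME+theta-180), et
def ft(theta,base):
    return float((robot.state()["ft_force"]-base)[:2]@pose(theta,0,0)[2])
E
python3 - <<'E'
from h import *
p,R,et=pose(40,34,150)
robot.reach(p,R); robot.line_to(pose(40,34,76)[0],velocity=80)
robot.dwell(.2); base=robot.state()["ft_force"]; print("base",base)
hit=robot.line_to(pose(40,12,76)[0],velocity=12,force_limit=2.5)
s=robot.state(); off=float((s["tool_pos"][:2]-C)@et[:2]); print(hit,"off",off,"F",ft(40,base),s["clock"])
np.savez("a.npz",base=base,off=off)
E
```

```text
base [ 0.11226414 -0.28288375 -0.4689256 ]
True off 20.88575982675217 F 1.3886425578530688 8.3083
```

```bash
python3 - <<'E'
from h import *
d=np.load("a.npz");base,off=d["base"],float(d["off"])
th=40
while th>-6:
    th-=2 if th>6 else 1
    p,R,et=pose(th,off,76)
    hit=robot.line_to(p,R,velocity=15,force_limit=11)
    F=ft(th,base); print(th,round(F,1),hit,end=" | ")
    if hit or F>12: break
robot.dwell(.2);print("\n",th,ft(th,base),robot.state()["clock"],robot.state()["tool_pos"])
im,ps,s=look("pics/w2.png"); cv2.imwrite("pics/s2.png",cv2.resize(optics.snapshot("scene")[200:290,260:380,::-1],None,fx=4,fy=4,interpolation=cv2.INTER_CUBIC))
E
```

```text
38 4.3 False | 36 4.0 False | 34 2.7 False | 32 1.5 False | 30 0.2 False | 28 0.0 False | 26 0.1 False | 24 -0.3 False | 22 0.6 False | 20 -0.1 False | 18 4.3 False | 16 3.4 False | 14 2.1 False | 12 2.0 False | 10 -1.3 False | 8 -0.1 False | 6 0.2 False | 5 -0.3 False | 4 -1.0 False | 3 0.4 False | 2 0.4 False | 1 -0.3 False | 0 0.9 False | -1 2.0 False | -2 4.9 False | -3 7.8 False | -4 9.7 False | -5 12.9 False | 
 -5 12.368119178040915 15.5083 [548.99373356 -48.18250255  76.05380912]
```

View pics/w2.png

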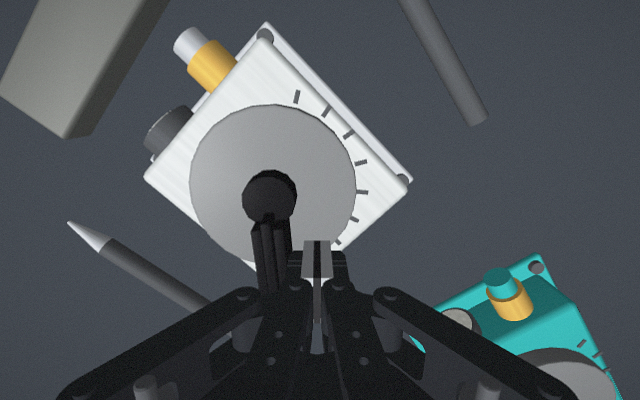

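The force trace shows clean snaps at about 30° and 10°, then a firm rise to 12 N at 0°, so the dial is on its stop with the fin at the home mark. Now the other cheek.

```bash
python3 - <<'E'
from h import *
d=np.load("a.npz");off=float(d["off"])
robot.line_to(pose(0,34,76)[0],pose(0,0,0)[1],velocity=40)
robot.line_to(pose(0,34,125)[0],velocity=120)
robot.line_to(pose(0,-34,125)[0],velocity=120)
robot.line_to(pose(0,-34,76)[0],velocity=80)
robot.dwell(.2); base=robot.state()["ft_force"]; et=pose(0,0,0)[2]
hit=robot.line_to(pose(0,-14,76)[0],velocity=12,force_limit=2)
s=robot.state(); o=float((s["tool_pos"][:2]-C)@et[:2]); print(hit,"off",o,ft(0,base),s["clock"])
o=min(max(o,-22.5),-19.5); th=0
while hit and th<77:
    th+=2 if th<66 else 1
    p,R,et=pose(th,o,76)
    h2=robot.line_to(p,R,velocity=15,force_limit=11)
    F=ft(th,base); print(th,round(-F,1),end=" | ")
    if h2 or -F>11: print("STOP");break
    if th>71 and -F<1: break
robot.dwell(.3);print("\n",th,ft(th,base),robot.state()["clock"])
look("pics/w3.png")
E
```

```text
True off -21.16893234834156 -1.6320188873772588 19.4583
2 4.6 | 4 4.4 | 6 3.1 | 8 1.8 | 10 -0.0 | 12 -0.6 | 14 -0.7 | 16 -1.2 | 18 -0.6 | 20 -0.1 | 22 3.5 | 24 3.5 | 26 3.2 | 28 1.4 | 30 -0.2 | 32 -0.8 | 34 -0.0 | 36 -0.4 | 38 0.2 | 40 -0.2 | 42 3.0 | 44 4.3 | 46 3.5 | 48 0.2 | 50 -0.1 | 52 -0.4 | 54 -0.4 | 56 -0.7 | 58 -0.4 | 60 -0.0 | 62 3.0 | 64 3.7 | 66 3.8 | 67 2.7 | 68 2.9 | 69 2.1 | 70 0.7 | 71 -0.3 | 72 -0.0 | 
 72 -0.15251220835464338 29.5083
```

View pics/w3.png

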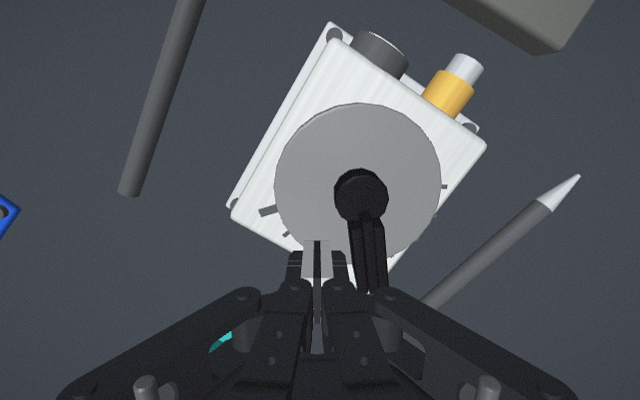

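Four snaps were counted (at about 10, 30, 50 and 70°), and the force is now zero with the fin clear ahead of the fingers. I retreat to the first viewpoint to verify.

```bash
python3 - <<'E'
from h import *
robot.line_to(pose(72,-34,76)[0],velocity=40)
robot.line_to(pose(72,-34,200)[0],velocity=120)
robot.reach([590.9,-46.7,220],down(180)); robot.dwell(.3)
im,ps,s=look("pics/w4.png"); print(s["clock"])
cv2.imwrite("pics/w4c.png",cv2.resize(im[90:240,240:400,::-1],None,fx=4,fy=4,interpolation=cv2.INTER_CUBIC))
for k in (3,4,5):
    a=np.radians(HOME+20*k); print(k,(proj(ps,[[C[0]+42*np.cos(a),C[1]+42*np.sin(a),88]])-[239.6,89.6])*4)
E
```

```text
33.4917
3 [[209.14530038 233.59621945]]
4 [[163.69681422 279.76720382]]
5 [[138.23190606 337.54855647]]
```

View pics/w4c.png

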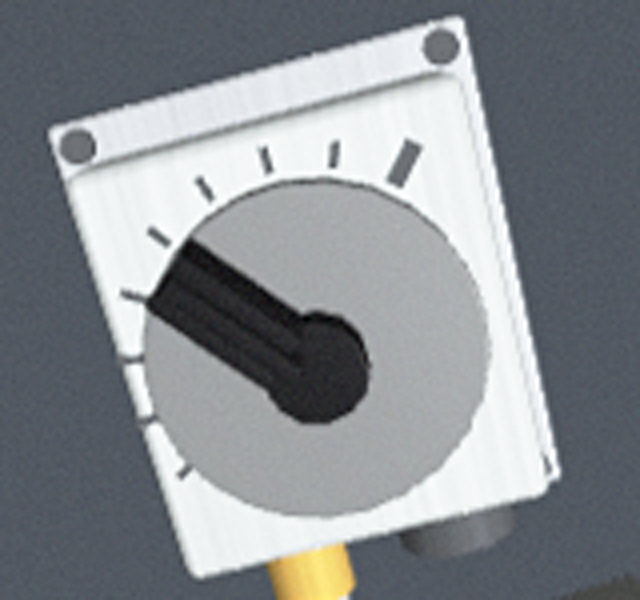

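The fin's outer end is at about (170,270), near the fourth-click prediction (164,280). I'll check that more closely by fitting a model silhouette to both pictures.

```bash
python3 - <<'E'
from h import *
from scipy.optimize import minimize
for fn,g in (("w1",40),("w4",80)):
    d=np.load(f"pics/{fn}.npz");ps=(d["pos"],d["R"])
    m=cv2.imread(f"pics/{fn}.png",0)<60; w=np.zeros_like(m); w[130:202,265:345]=1; m&=w
    m=cv2.resize(m.astype(np.uint8),None,fx=4,fy=4,interpolation=cv2.INTER_NEAREST)
    def iou(x):
        a=np.radians(HOME+x[0]);er=np.array([np.cos(a),np.sin(a)]);et=np.array([-er[1],er[0]])
        c=C+x[1:]
        fin=[np.r_[c+r*er+s*7.5*et,z] for r in (5,42) for s in(-1,1) for z in (60,88.5)]
        hub=[[c[0]+13*np.cos(t),c[1]+13*np.sin(t),z] for t in np.linspace(0,6.28,40) for z in (60,76)]
        r=np.zeros_like(m)
        for X in (fin,hub): cv2.fillConvexPoly(r,cv2.convexHull(np.round(4*proj(ps,np.array(X))+1.5).astype(np.int32)),1)
        return -(r&m).sum()/(r|m).sum()
    s=min((minimize(iou,[g+k,0,0],method="Nelder-Mead",options=dict(initial_simplex=[[g+k,0,0],[g+k+6,0,0],[g+k,3,0],[g+k,0,3]])) for k in(-6,0,4)),key=lambda s:s.fun);print(fn,s.x,s.fun)
E
```

```text
w1 [-57.11111111  -0.77777778  32.22222222] 0.0
w4 [ 66.         -25.33333333  18.66666667] 0.0<stdin>:14: RuntimeWarning: overflow encountered in scalar negative
```

```bash
python3 - <<'E'
from h import *
from scipy.optimize import minimize
for fn,g in (("w1",40),("w4",80)):
    d=np.load(f"pics/{fn}.npz");ps=(d["pos"],d["R"])
    m=cv2.imread(f"pics/{fn}.png",0)<60; w=np.zeros_like(m); w[130:202,265:345]=1; m&=w
    m=cv2.resize(m.astype(np.uint8),None,fx=4,fy=4,interpolation=cv2.INTER_NEAREST)
    def iou(x):
        a=np.radians(HOME+x[0]);er=np.array([np.cos(a),np.sin(a)]);et=np.array([-er[1],er[0]])
        c=C+x[1:]
        fin=[np.r_[c+r*er+s*7.5*et,z] for r in (5,42) for s in(-1,1) for z in (60,88.5)]
        hub=[[c[0]+13*np.cos(t),c[1]+13*np.sin(t),z] for t in np.linspace(0,6.28,40) for z in (60,76)]
        r=np.zeros_like(m)
        for X in (fin,hub): cv2.fillConvexPoly(r,cv2.convexHull(np.round(4*proj(ps,np.array(X))+1.5).astype(np.int32)),1)
        return -float((r&m).sum())/float((r|m).sum())
    s=min((minimize(iou,[g+k,0,0],method="Nelder-Mead",options=dict(initial_simplex=[[g+k,0,0],[g+k+6,0,0],[g+k,3,0],[g+k,0,3]])) for k in(-6,0,4)),key=lambda s:s.fun);print(fn,s.x,s.fun)
E
```

```text
w1 [39.19680973  0.22297248 -0.48863294] -0.8922981878088962
w4 [79.51062505  0.69134901 -0.66748628] -0.8978243798789782
```

```bash
python3 - <<'E'
from h import *
print(robot.state()["ft_force"],robot.state()["clock"]); robot.job_done()
E
```

```text
[0.04623469 0.07407619 0.00021655] 33.5417
the job is handed in; nothing more can be done
```

The dial went home to its stop and then back exactly four clicks. It is resting in the fourth click, and the job is handed in at about 33.5 s of the 69 s allowed.

- **Pushing home:** with the fingers shut, I pushed the anticlockwise cheek from two clicks open. The force trace showed two snaps, then a firm rise to about 12 N at the stop.
- **Pushing back:** on the other cheek I pushed anticlockwise. There were four snaps, at about 10, 30, 50 and 70°, with no reading above 5 N. I then backed straight off and up.
- **Last checks:** a silhouette fit to the final close-up put the dial at 79.5°, against 80° for the fourth click. A rougher reading from the fin's end had suggested about 77°; both are well inside the fourth click. The wrist force was about zero and the arm was clear of everything.
- **Not checked:** I did not compare the bystanders before and after. The pushes recorded no unexpected contact.

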